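# Clamp the mould in the bench vise by feel

## Robot

A 6-joint arm with a two-finger parallel gripper is mounted at the origin on a cart in front of the work surface, level with it; the furniture and walls round the work are solid. World frame = base frame: x ahead of the robot, y to its left, z up, the work surface at z = 0. Lengths are in mm, angles in rad, forces in N, time in s.
With the tool pointing down it reaches from about 300 to 875 mm from the base axis. Payload 6.4 kg.
Tool frame: the origin (TCP) lies at the very end of the fingers, on their centre line; the grasp point (between the pads) lies 19 mm behind it; z points along the fingers, y is the line along which they close (so a half turn about z gives the same grasp; the last joint's range is limited). The gripper opens to 85 mm and grips with 20 to 120 N. Pads are 22 mm wide; open, the fingers measure 114 mm over their backs; the gripper's body (76 mm by 85 mm) begins 54 mm behind the grasp point. The pads swing forward as they close: fully open they stand 13 mm farther back than shut.
Start: joints at [-0.206, 0.181, 1.607, -0, 1.354, -0.206], TCP at [575.014, 0.015, 231.288] pointing down, gripper open.
Joint ranges: [-2.99, 2.99], [-0.89, 2.07], [0.3, 2.58], [-1.14, 4.28], [0, 2.63], [-3.12, 3.12]. Speed limits (rad/s): [2.57, 2.57, 3.01, 3.14, 3.14, 3.14].

## Interface

Orientations are given as a unit quaternion [w, x, y, z].
In Python, from station import * gives the robot as it stands. The module is installed in compiled form; this text tells all that it offers.
- The arm moves only by the tool jog_arm, never from a script. Its arguments are lists of equal length, an entry for each row: "gripper": the opening, from 0 (shut) to 1 (fully open); "offset": the shift along the tool's x, y, z in mm, a list of three; "twist": the turn about the tool's z in rad. In form: {"gripper": [gripper, ...], "offset": [[dx, dy, dz], ...], "twist": [twist, ...]}. A call has 1 to 5 rows; each row is the pose to reach, as a shift and turn from the pose commanded when the call began, along the tool's axes at that moment; what a row does not reach only later rows make up. A row lasts 1/10 s, in which the tool goes at most 50 mm and 8.59 degrees, less where a joint would pass 70% of its speed; a pose out of reach is approached as far as the arm can. A call with a gripper value outside its range is refused whole. The fingers move at their own pace and stop on an object; "force" is the grip in N (left out, the last holds). Time passes only in rows, so rows that repeat a pose let the fingers close. It gives the time, the measured TCP pose, the force, the opening and the grip force at its end, in the units of the state.
- sense(): the state, without advancing time (a new reading comes with each control period).
- grab_frame(name): name is "scene" or "side" or "wrist"; returns a dict with "color" (384x512x3 uint8, red, green, blue), "vfov" (degrees; the focal length in pixels is half the picture's height over the tangent of half this angle, whatever the lens; pixels are square), "cx", "cy" (the principal point, pixels), "cam_to_world" (4x4, takes a point from camera to world coordinates). Camera axes: x right, y up, looking along -z (the intrinsics and any distortion apply to the point x, -y, -z); pixel columns grow to the right and rows downward; lengths in mm; the calibration is good to about 2 mm. A picture is of the moment at which its call begins. There is no depth.
- close_job(): hands the job in; it is judged then, once.
The state is a dict: "clock": time; "joint_pos": joint angles; "qvel": joint speeds; "effort": joint torques, N m; "position": TCP position; "eef_rot": TCP orientation; "wrist_force": force on the tool from outside, world axes, zero at the start; "wrist_torque": the same for the moment, N m; "grip_width": finger opening in mm; "gripper_force": force on a finger pad.
Only numpy, scipy, OpenCV 4.12 (cv2) and the standard library are available. Lean on these libraries where they do the work, as an engineer would, in place of code of your own. Each camera call takes 0.05 s, during which the arm holds its last target. There are 200 camera calls.

## Task

Stand the closed aluminium mould upright in the small blue bench vise, down on the bed and midway along the jaws, with the jaws squarely against its two narrow ends. Then turn the T-handle clockwise until rising resistance shows that the mould is clamped, and stop and let go when the moment on the handle stands about 0.15 N m above that of free running (some 40 N of clamping force; under 30 N is loose, over 70 N is overtightened). Leave the pliers, wood offcut, pink disc and marker where they lie.

Things in the scene. Friction and masses are not known exactly. Their poses are not given: they have to be found in the camera images.
- mould_mid (a point): centre of the loose closed mould: silver, two bolted plates, 0.34 to 0.55 kg, upright on the bench. 65 mm along its x, 36 mm thick across the plates (its y; screw heads stand out a few mm more and do not hinder), 65 mm tall, octagonal seen along y (14 mm bevels); this point is 32.5 mm above its foot. Grasp it across the 36 mm in its upper half. Either way round will do.
- bed_mid (a point): middle of the vise bed's top, 20 mm above the bench. x = clamping direction, from sliding jaw to rear jaw; y along the jaws; z up. Jaws are 56 mm long and rise 32 mm above the bed, inner top edges rounded (5 mm). The mould stands here, its x along this x (either way). The rear jaw's setting changes and is not reported: its face is 35 to 38 mm from here on the +x side.
- vise: blue vise, bolted to the bench; origin on the bench under bed_mid, same axes. It spans 175 mm to its -x side and 95 mm to its +x side and is 80 mm wide. Its blue screw housing, 60 x 60 mm, carries the T-handle.
- carriage: slide that the screw drives along the vise's +x, 4 mm per rad of the T-handle; the steel sliding jaw sits on it, backed by a stiff spring pack. Origin at bench height, 32 mm on the -x side of the unloaded jaw's face, which starts 34.9 to 36.5 mm from bed_mid on the -x side. Once both jaws touch the mould, each further mm of slide travel adds some 20 to 38 N of clamping force.
- t_bar (a point): middle of the T-handle's cross bar, on the vertical screw axis, 94 mm above the bench, 130 mm from bed_mid on the vise's -x side; x runs along the bar. Steel bar 12 mm thick, 84 mm long, 18 mm black balls on its ends, 11 mm stem, 36 mm above the housing's collar. Grip across the bar at its middle from above. It does not rise or sink.
- vise_handle (a joint): T-handle angle (rad), grows clockwise from above (tightening); starts at 0 to 0.4. Dry friction 0.3 N m either way: a stopped hand may read that with either sign, so compare readings after equal steps with free running. Once the mould is pinched they rise 0.004 N m per N of clamping force, 0.3 to 0.6 N m per rad. Stays where left. 1.2 to 2.4 rad to pinch, 0.3 to 0.6 more to clamp.
- pliers: blue-handled pliers lying on the bench, 161 x 80 x 13 mm; bystander
- wood_offcut: beech stick lying on the bench, 18 x 120 x 20 mm; bystander
- pink_disc: pink moulded plastic disc with a stub, 52 mm across, 18 mm high; bystander
- marker: black marker pen lying on the bench, 135 mm long, 13 mm thick; bystander
Not all that is in view belongs to the job. Leave any purple or red look-alike of the part that bears mould_mid alone.

How it is judged (in metres and radians):
On the way, in this order (a step that is already met when the one before it is completed fails the run):
1. the mould stands upright on the vise bed between the open jaws, midway along them (z of mould_mid in the frame of bed_mid between 0.029 and 0.036 m and y of mould_mid in the frame of bed_mid between -0.015 and 0.015 m and x of mould_mid in the frame of bed_mid between -0.008 and 0.008 m and angle between mould_mid's own z axis and vertical below 0.07 rad and contact force between carriage and anything else below 15 N), for 0.2 s.
2. the sliding jaw clamps the mould with more than 30 N (z of mould_mid in the frame of bed_mid between 0.029 and 0.036 m and y of mould_mid in the frame of bed_mid between -0.015 and 0.015 m and x of mould_mid in the frame of bed_mid between -0.008 and 0.008 m and angle between mould_mid's own z axis and vertical below 0.07 rad and contact force between carriage and anything else above 30 N), for 0.2 s.
At the end, for the whole second after the job is handed in: The mould stands upright (within 0.07 rad) on the vise bed (within 3.5 mm), within 15 mm of the middle along the jaws and square to them (within 0.08 rad), clamped with 30 to 70 N (all of step 2 and angle between the x axis of mould_mid and the x axis of bed_mid, either way round below 0.08 rad and contact force between carriage and anything else below 70 N); the robot touches nothing.
It fails at once if the jaw is overtightened: more than 75 N on the sliding jaw (contact force between carriage and anything else above 75 N).
It fails at once if a bystander is moved more than 20 mm (distance of any of pliers, wood_offcut, pink_disc, marker from where it was at the start of the episode above 0.02 m).
It also fails if it takes over 72 s, if anything falls off the work surface, if the arm or the gripper's body presses on something with over 40 N, if the wrist force passes 120 N, or if a joint passes its speed limit or range.

## Working session

There is one attempt and no reset: what is moved stays moved. The work goes in short steps, Python scripts to look and compute and a tool call to move; the robot and the scene stay as the last step left them, time stands still between calls to the robot, and variables do not carry over. Pictures are saved under pics/ and viewed, at most 11 in all, crops included, and the job is handed in when it is done.

Besides the shell and the picture viewer there is one more tool, called after "Request:" as a command line: name --pt "numbers of a row" for each row, then --argument value for the rest. jog_arm: Moves the arm, as the interface text tells. Its arguments: {"type":"object","properties":{"gripper":{"type":"array","items":{"type":"number"}},"offset":{"type":"array","items":{"type":"array","items":{"type":"number"}}},"twist":{"type":"array","items":{"type":"number"}},"force":{"type":"number"}},"required":["gripper","offset","twist"]}

```bash
mkdir -p pics
cat > h.py <<'E'
from station import *
import numpy as np, cv2
def snap(n,f):
    g=grab_frame(n); cv2.imwrite('pics/'+f+'.png',g['color'][:,:,::-1]); np.save('pics/'+f+'.npy',{k:g[k] for k in('vfov','cx','cy','cam_to_world')} ,allow_pickle=True); np.save('pics/'+f+'_c.npy',g['color']); 
    print(n,[k for k in g],g['vfov'],g['cx'],g['cy'],np.round(g['cam_to_world'],3).tolist(),{k:g[k] for k in g if k not in('color','vfov','cx','cy','cam_to_world')})
def ray(f,u,v):
    g=np.load('pics/'+f+'.npy',allow_pickle=True).item(); F=192/np.tan(np.radians(g['vfov'])/2); M=g['cam_to_world']
    return M[:3,3],M[:3,:3]@np.array([(u-g['cx'])/F,-(v-g['cy'])/F,-1])
def onz(f,u,v,z):
    o,d=ray(f,u,v); return o+d*(z-o[2])/d[2]
def proj(f,p):
    g=np.load('pics/'+f+'.npy',allow_pickle=True).item(); F=192/np.tan(np.radians(g['vfov'])/2); M=g['cam_to_world']
    c=M[:3,:3].T@(np.array(p)-M[:3,3]); return g['cx']+F*c[0]/-c[2], g['cy']-F*c[1]/-c[2]
E
python3 - <<'E'
from h import *
for n in('scene','side','wrist'): snap(n,n+'0')
a=[cv2.imread('pics/%s0.png'%n) for n in('scene','side','wrist')]
cv2.imwrite('pics/s1.png',cv2.resize(a[0],(800,600)))
cv2.imwrite('pics/s2.png',cv2.resize(a[2],(800,600)))
print(sense())
E
```

```text
scene ['color', 'vfov', 'cx', 'cy', 'cam_to_world'] 57.881863029814504 254.2488263462226 191.03424109227097 [[0.44, 0.621, -0.649, -43.122], [-0.898, 0.305, -0.317, -263.735], [0.001, 0.722, 0.692, 729.417], [0.0, 0.0, 0.0, 1.0]] {}
side ['color', 'vfov', 'cx', 'cy', 'cam_to_world'] 57.74999104344368 249.48796472675505 190.88445134574906 [[0.858, 0.324, -0.398, 122.709], [-0.512, 0.512, -0.69, -672.703], [-0.02, 0.796, 0.605, 700.848], [0.0, 0.0, 0.0, 1.0]] {}
wrist ['color', 'vfov', 'cx', 'cy', 'cam_to_world'] 70.83031148540404 258.6071897928952 187.25886446472873 [[1.0, -0.001, 0.001, 574.333], [0.0, 0.965, 0.261, 66.066], [-0.001, -0.261, 0.965, 373.772], [0.0, 0.0, 0.0, 1.0]] {}
{'clock': 0.15, 'joint_pos': array([-2.06322861e-01,  1.81411430e-01,  1.60772260e+00,  5.28690533e-05,
        1.35377820e+00, -2.06322355e-01]), 'qvel': array([-0.00075657, -0.00307235, -0.00303414,  0.00012017, -0.0011037 ,
        0.00232688]), 'effort': array([ 1.94259010e-03, -4.45260644e+01, -3.51692533e+01, -1.26067753e-04,
        5.82284134e-03,  2.14055274e-05]), 'position': array([5.74611664e+02, 1.02460705e-01, 2.30594945e+02]), 'eef_rot': array([-5.66348189e-04,  7.07110843e-01,  7.07102411e-01, -3.39467307e-04]), 'wrist_force': array([ 0.22748922, -0.21168185, -0.1657657 ]), 'wrist_torque': array([ 0.01548365, -0.02292201,  0.03713775]), 'gripper_force': 0.0, 'grip_width': 85.60800049656021}
```

View pics/s1.png

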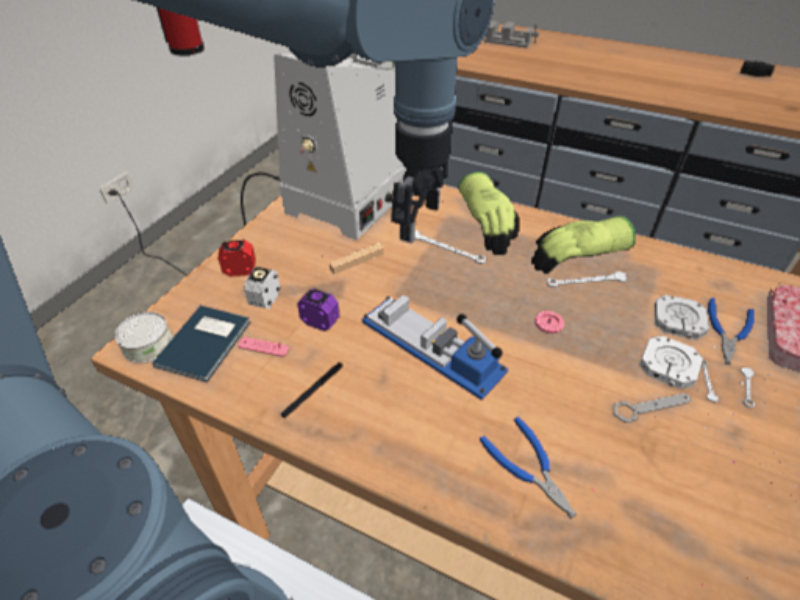

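View pics/s2.png

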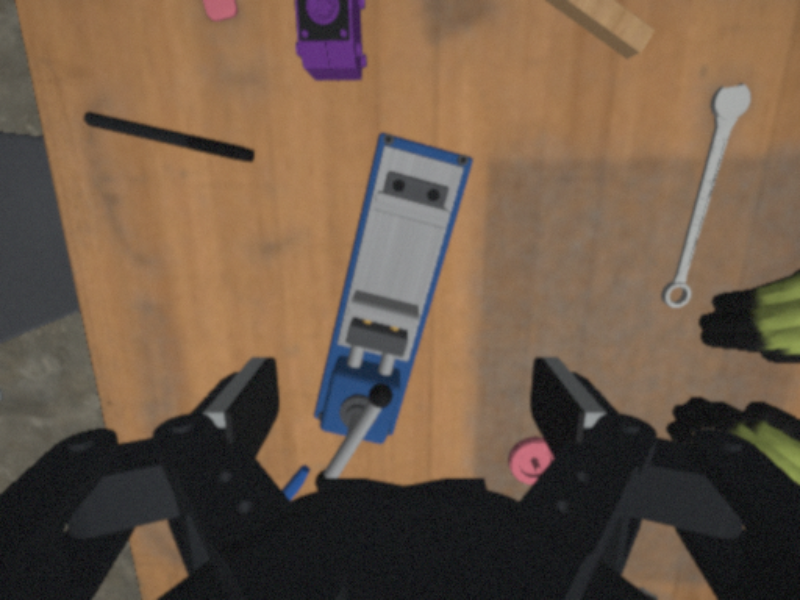

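View pics/side0.png

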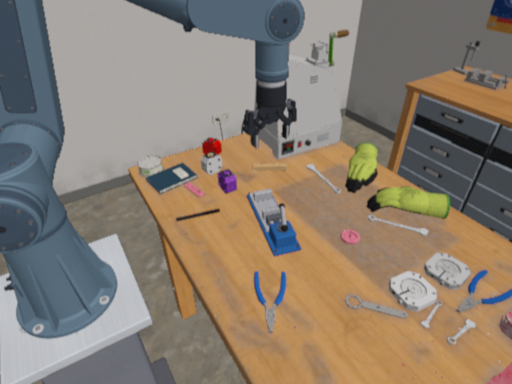

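The scene picture (800x600 scale) shows three closed moulds: silver at (262,287), red at (237,258) and purple at (318,308). The two white open halves at (680,315) and (670,360) could also be taken for it. The silver one fits the description. The vise is at (435,345), with its T-handle at (478,335). In the wrist view the bed runs from (425,160) to (355,420).

Run:
```python
from h import *
a=cv2.imread('pics/scene0.png')[145:220,130:230]; b=cv2.imread('pics/side0.png')[130:200,190:250]
a=cv2.resize(a,(500,375),interpolation=cv2.INTER_CUBIC); b=cv2.resize(b,(321,375),interpolation=cv2.INTER_CUBIC)[:, :300]
cv2.imwrite('pics/c1.png',np.hstack([a,b]))
s=512/800
for u,v,z in [(382,135,12),(470,158,12),(318,418,12),(390,440,12),(380,395,94),(325,478,94),(385,205,52),(447,208,52),(357,292,52),(418,316,52)]:
    print((u,v,z),onz('wrist0',u*s,v*s,z).round(1))
print(onz('scene0',262*s,287*s,35),onz('side0',211,164,35))
```

```text
(382, 135, 12) [556.   99.8  12. ]
(470, 158, 12) [627.7  82.1  12. ]
(318, 418, 12) [ 490.7 -157.5   12. ]
(390, 440, 12) [ 560.1 -181.8   12. ]
(380, 395, 94) [556.3 -87.7  94. ]
(325, 478, 94) [ 512.3 -159.6   94. ]
(385, 205, 52) [559.6  46.8  52. ]
(447, 208, 52) [606.1  44.6  52. ]
(357, 292, 52) [536.7 -20.6  52. ]
(418, 316, 52) [585.1 -40.5  52. ]
[523.89004039 298.04354605  35.        ] [525.63421776 293.5489772   35.        ]
```

View pics/c1.png

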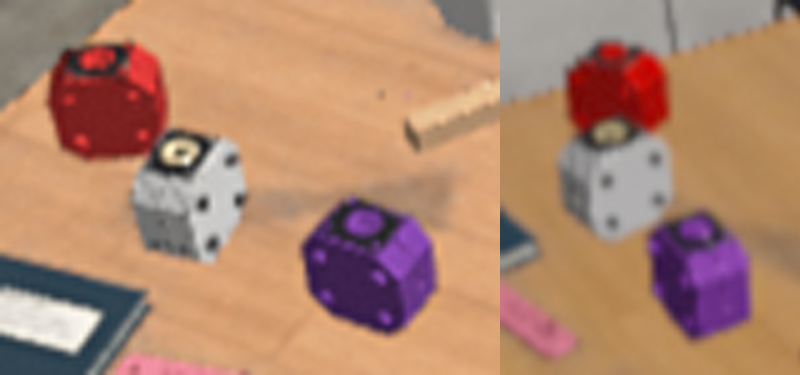

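The crop confirms the silver mould, centred at about (190,195) in the scene half and (612,180) in the side half. The red one stands right behind it. Next I'll hover so the wrist camera looks straight down on it.

Request:
jog_arm --gripper '[1,1,1,1,1]' --pt "45 -12 0" --pt "90 -24 0" --pt "135 -36 0" --pt "180 -50 0" --pt "200 -50 0" --twist '[0,0,0,0,0]'

```text
clock: 0.65
position: [522.9, 203.4, 231.0]
eef_rot: [-0.001, 0.706, 0.708, -0.0]
wrist_force: [0.2, -1.0, 0.8]
grip_width: 85.4
gripper_force: 0.0
```

Request:
jog_arm --gripper '[1,1]' --pt "0 0 0" --pt "0 0 0" --twist '[0,0]'

```text
clock: 0.85
position: [524.8, 200.0, 231.0]
eef_rot: [0.0, 0.707, 0.708, -0.0]
wrist_force: [0.3, -0.8, -0.6]
grip_width: 85.6
gripper_force: 0.0
```

Run:
```python
from h import *
snap('wrist','w1'); print(sense()['position'])
cv2.imwrite('pics/w1b.png',cv2.resize(cv2.imread('pics/w1.png')[0:300,100:500],(800,600),interpolation=cv2.INTER_CUBIC))
```

```text
wrist ['color', 'vfov', 'cx', 'cy', 'cam_to_world'] 70.83031148540404 258.6071897928952 187.25886446472873 [[1.0, -0.002, -0.0, 524.39], [0.002, 0.965, 0.262, 266.123], [-0.0, -0.262, 0.965, 374.233], [0.0, 0.0, 0.0, 1.0]] {}
[525.03326036 199.37506207 230.98747508]
```

View pics/w1b.png

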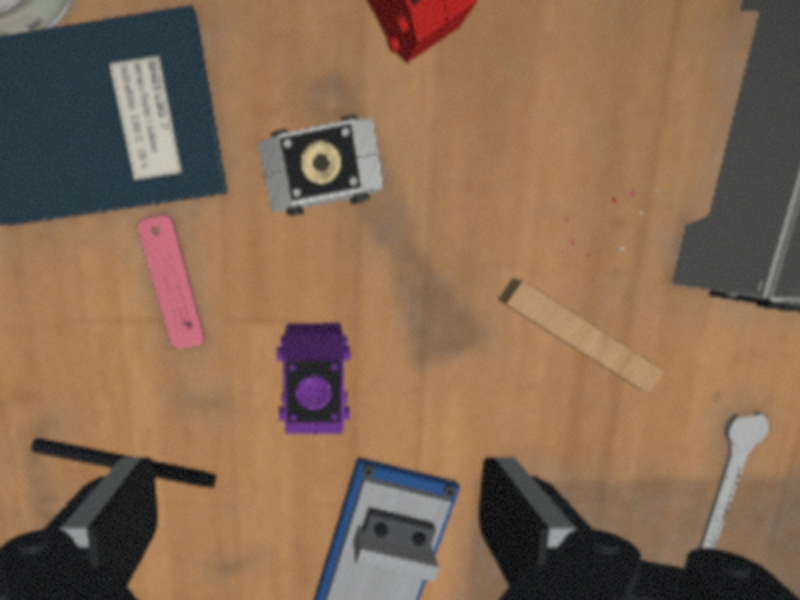

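The silver mould's top is centred at (321,162) in the crop, with its long axis along (262,140)→(372,118). The purple one at (313,390) and the red one at (420,25) are clear of it. The rear vise jaw shows at (397,540).

Run:
```python
from h import *
q=lambda u,v,z:onz('w1',u/2+100,v/2,z)
c=q(321,162,65);print('c',c)
P=[q(*p,65) for p in[(280,137),(353,124),(360,187),(290,199)]]
for a,b in((0,1),(3,2)): d=P[b]-P[a];print(np.linalg.norm(d),np.arctan2(d[1],d[0]))
for a,b in((0,3),(1,2)): d=P[b]-P[a];print(np.linalg.norm(d),np.arctan2(d[1],d[0])+np.pi/2)
for A,B in(((262,140),(372,118)),((270,211),(383,187))):
    d=q(*B,51)-q(*A,51);print(np.linalg.norm(d),np.arctan2(d[1],d[0]))
print('red',q(405,60,0),q(405,60,15)); print(np.mean(P,axis=0))
# line angles of the screws at two sides, blue base
print(q(362,460,12),q(458,486,12),q(318,600,12))
```

```text
c [526.26602162 300.13599985  65.        ]
39.099187946046506 0.16437495796246868
38.53776655467476 0.16297496825539945
31.669978141003533 0.15646005906716498
31.733332240216043 0.1387801075415671
61.75092241390988 0.18389089374672127
65.64694138684634 0.20123566650669522
red [578.53649936 366.56059074   0.        ] [576.36618302 362.53486454  15.        ]
[526.1099026  300.02950938  65.        ]
[557.04950386 103.38958379  12.        ] [628.21796228  82.7781422   12.        ] [525.31947111 -15.52714693  12.        ]
```

Request:
jog_arm --gripper '[0.75,0.75,0.75,0.75,0.75]' --pt "25 0 0" --pt "50 0 20" --pt "75 1 40" --pt "100 1 60" --pt "100 1 80" --twist '[0.14,0.28,0.42,0.56,0.7]'

```text
clock: 1.4
position: [526.5, 300.9, 150.4]
eef_rot: [-0.0, 0.908, 0.419, 0.0]
wrist_force: [-0.3, 0.2, -0.2]
grip_width: 64.3
gripper_force: 0.0
```

Request:
jog_arm --gripper '[0.75,0.75,0.75,0.75,0.75]' --pt "0 0 5" --pt "0 0 10" --pt "0 0 20" --pt "0 0 30" --pt "0 0 30" --twist '[0.14,0.28,0.42,0.56,0.7]'

```text
clock: 1.9
position: [525.7, 297.9, 119.4]
eef_rot: [0.001, 0.997, 0.081, -0.002]
wrist_force: [-0.1, -0.4, -0.4]
grip_width: 64.3
gripper_force: 0.0
```

Request:
jog_arm --gripper '[0.75,0.75,0.75]' --pt "0 0 0" --pt "0 0 0" --pt "0 0 0" --twist '[0,0,0]'

```text
clock: 2.2
position: [526.6, 299.4, 121.6]
eef_rot: [-0.0, 0.996, 0.086, 0.0]
wrist_force: [0.5, -0.5, 0.0]
grip_width: 64.0
gripper_force: 0.0
```

Run:
```python
from h import *
snap('wrist','w2'); s=sense();print(s['position'],s['eef_rot'],s['joint_pos'])
from scipy.spatial.transform import Rotation as R
q=s['eef_rot'];print(R.from_quat([q[1],q[2],q[3],q[0]]).as_matrix().round(3))
```

```text
wrist ['color', 'vfov', 'cx', 'cy', 'cam_to_world'] 70.83031148540404 258.6071897928952 187.25886446472873 [[0.172, 0.951, 0.258, 591.484], [-0.985, 0.166, 0.044, 310.436], [-0.001, -0.262, 0.965, 264.91], [0.0, 0.0, 0.0, 1.0]] {}
[526.44479306 299.6394081  121.61375633] [-4.55188092e-05  9.96292181e-01  8.60337799e-02  2.77061285e-04] [ 3.21749648e-01  3.63012761e-01  1.61557175e+00 -4.44872956e-05
  1.16244808e+00  1.72028308e+00]
[[ 0.985  0.171  0.001]
 [ 0.171 -0.985  0.   ]
 [ 0.001 -0.    -1.   ]]
```

View pics/w2.png

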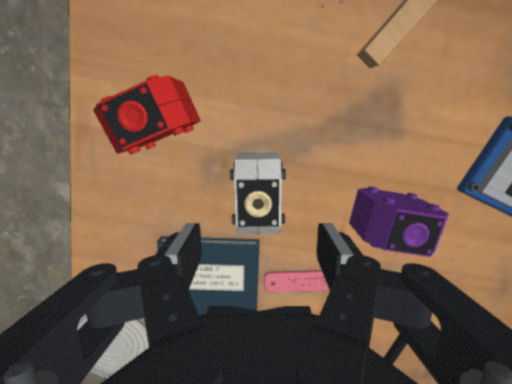

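The mould sits at (258,204), aligned with the fingers and midway between them. I'll descend and grip.

Request:
jog_arm --gripper '[0.75,0.75,0.75,0.75,0.75]' --pt "-1 0 25" --pt "-1 0 50" --pt "-1 0 75" --pt "-1 0 91" --pt "-1 0 91" --twist '[0,0,0,0,0]'

```text
clock: 2.75
position: [523.2, 299.1, 27.8]
eef_rot: [0.001, 0.996, 0.086, -0.002]
wrist_force: [-0.1, -0.6, -0.1]
grip_width: 64.3
gripper_force: 0.0
```

Request:
jog_arm --gripper '[0.2,0.2,0.2,0.2,0.2]' --pt "0 0 0" --pt "0 0 0" --pt "0 0 0" --pt "0 0 0" --pt "0 0 0" --twist '[0,0,0,0,0]' --force 60

```text
clock: 3.25
position: [526.4, 300.2, 32.0]
eef_rot: [-0.0, 0.996, 0.085, 0.002]
wrist_force: [-0.2, -0.0, 5.6]
grip_width: 35.7
gripper_force: 60.9
```

Request:
jog_arm --gripper '[0.2,0.2,0.2,0.2,0.2]' --pt "0 0 0" --pt "0 0 0" --pt "0 0 -20" --pt "0 0 -50" --pt "0 0 -90" --twist '[0,0,0,0,0]'

```text
clock: 3.75
position: [522.7, 299.0, 118.6]
eef_rot: [0.001, 0.996, 0.085, -0.003]
wrist_force: [0.2, 0.7, -4.1]
grip_width: 35.2
gripper_force: 60.5
```

Request:
jog_arm --gripper '[0.2,0.2,0.2,0.2,0.2]' --pt "0 10 -30" --pt "-3 30 -60" --pt "-7 70 -60" --pt "-11 110 -60" --pt "-15 150 -60" --twist '[0,-0.1,-0.2,-0.3,-0.4]'

```text
clock: 4.25
position: [535.0, 148.3, 180.1]
eef_rot: [-0.0, 0.959, 0.284, -0.0]
wrist_force: [0.9, -0.1, -4.1]
grip_width: 35.2
gripper_force: 60.6
```

```bash
cat >> h.py <<'E'
from scipy.spatial.transform import Rotation as Ro
def rel(x,y,z,yaw):
    "needed offset/twist from measured pose to TCP x,y,z with tool-y yaw"
    s=sense();q=s['eef_rot'];M=Ro.from_quat([q[1],q[2],q[3],q[0]]).as_matrix()
    ty=np.arctan2(M[1,1],M[0,1]); tw=(ty-yaw+np.pi)%(2*np.pi)-np.pi
    print('pos',s['position'].round(1),'tooly',ty.round(3),'-> off',(M.T@(np.array([x,y,z])-s['position'])).round(1),'twist',tw.round(3),'grip',s['grip_width'],s['gripper_force'],'j6',s['joint_pos'][5])
E
python3 - <<'E'
from h import *
rel(552,-56,185,-.25)
E
```

```text
pos [535.  148.3 180.1] tooly -0.995 -> off [-97.  180.6  -4.9] twist -0.745 grip 35.23290440196753 60.581197338178754 j6 1.0515123989192392
```

Request:
jog_arm --gripper '[0.2,0.2,0.2,0.2,0.2]' --pt "-20 36 -1" --pt "-40 72 -2" --pt "-60 110 -3" --pt "-80 146 -4" --pt "-97 180 -5" --twist '[-0.14,-0.28,-0.42,-0.56,-0.7]'

```text
clock: 4.75
position: [550.5, -56.0, 184.8]
eef_rot: [-0.001, 0.803, 0.596, -0.0]
wrist_force: [1.1, 0.6, -3.6]
grip_width: 35.8
gripper_force: 60.5
```

Request:
jog_arm --gripper '[0.2,0.2,0.2]' --pt "0 0 0" --pt "0 0 0" --pt "0 0 0" --twist '[-0.045,-0.045,-0.045]'

```text
clock: 5.05
position: [550.8, -53.9, 184.7]
eef_rot: [-0.001, 0.792, 0.611, -0.0]
wrist_force: [0.1, 1.1, -3.9]
grip_width: 35.4
gripper_force: 60.7
```

Run:
```python
from h import *
snap('wrist','w3'); rel(552,-56,185,-.25)
cv2.imwrite('pics/w3b.png',cv2.resize(cv2.imread('pics/w3.png')[0:300,80:480],(800,600),interpolation=cv2.INTER_CUBIC))
```

```text
wrist ['color', 'vfov', 'cx', 'cy', 'cam_to_world'] 70.83031148540404 258.6071897928952 187.25886446472873 [[0.967, 0.244, 0.068, 567.364], [-0.253, 0.934, 0.252, 9.831], [-0.001, -0.261, 0.965, 328.031], [0.0, 0.0, 0.0, 1.0]] {}
pos [550.8 -53.6 184.8] tooly -0.256 -> off [-2.1  1.7 -0.2] twist -0.006 grip 35.68782157262759 60.66613200120628 j6 -0.05610319668550137
```

View pics/w3b.png

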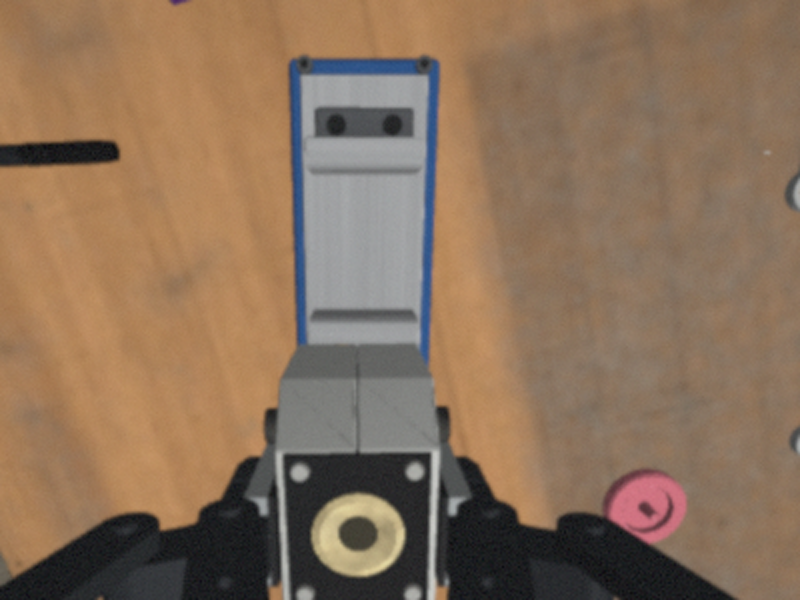

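The view shows the vise aligned with the tool. The rear jaw spans (305–425,137–173), the sliding jaw edge is at (308–418,310–322), and the mould's top ring is at (358,535).

Run:
```python
from h import *
q=lambda u,v,z:onz('w3',u/2+80,v/2,z)
yaw=1.32; 
L=[q(291,62,12),q(438,62,12),q(300,345,12),q(429,345,12)]
m=(L[0]+L[1])/2-(L[2]+L[3])/2; print('axis yaw',np.arctan2(m[1],m[0]),'widths',np.linalg.norm(L[0]-L[1]),np.linalg.norm(L[2]-L[3]))
for a,b in((2,0),(3,1)): d=L[b]-L[a];print(np.arctan2(d[1],d[0]))
for A,B in(((308,310),(418,310)),((308,322),(418,322)),((305,137),(425,137)),((305,163),(422,163))):
  d=q(*B,52)-q(*A,52);print(np.linalg.norm(d),np.arctan2(d[1],d[0])+np.pi/2)
h=np.array([534.3,-123.6]); ex=np.array([np.cos(yaw),np.sin(yaw)]);ey=np.array([-ex[1],ex[0]])
b0=h+130*ex;print('bed from handle',b0)
def v(u,vv,z):
  p=q(u,vv,z)[:2]-b0; return np.round([p@ex,p@ey],1)
for n,p in dict(endtop=(364.5,62,12),rearback=(365,137,52),rear_e1=(365,163,52),rear_e2_48=(365,173,48),rear_e2_20=(365,173,20),sl310_20=(363,310,20),sl310_47=(363,310,47),sl322_52=(363,322,52),baseL=(291,62,12),baseR=(438,62,12),L2=(300,345,12),R2=(429,345,12)).items(): print(n,v(*p))
print('mould top',q(358,535,219), 'edges',v(280,454,219),v(438,454,219))
# from handle in w0
rel(b0[0],b0[1],184,-.25)
```

```text
axis yaw 1.3181911130555632 widths 77.0471680978717 77.06559616193307
1.3181296324868867
1.3182526158805357
56.42223599742828 1.3148832901295628
56.752965454320275 1.3149167438031562
56.78057382893353 1.314440972124929
56.01391501669154 1.3145030182281707
bed from handle [566.56280871   2.33296302]
endtop [91.6 -2.7]
rearback [49.1 -2.4]
rear_e1 [37.6 -2.4]
rear_e2_48 [33.5 -2.4]
rear_e2_20 [36.1 -2.8]
sl310_20 [-37.7  -1.5]
sl310_47 [-33.7  -1.3]
sl322_52 [-39.2  -1.2]
baseL [91.8 35.8]
baseR [ 91.4 -41.2]
L2 [-59.7  36.1]
R2 [-60. -41.]
mould top [550.32106824 -55.31551441 219.        ] edges [-39.9  18.3] [-40.1 -16.1]
pos [550.8 -53.6 184.8] tooly -0.256 -> off [58.   1.1  0.8] twist -0.006 grip 35.68782157262759 60.66613200120628 j6 -0.05610319668550137
```

Request:
jog_arm --gripper '[0.2,0.2,0.2,0.2,0.2]' --pt "30 2 0" --pt "59 3.5 0" --pt "59 3.5 40" --pt "59 3.5 80" --pt "59 3.5 88" --twist '[0,0,0,0,0]'

```text
clock: 5.6
position: [565.4, 4.1, 92.4]
eef_rot: [-0.004, 0.791, 0.612, -0.003]
wrist_force: [-1.4, 1.1, -4.5]
grip_width: 35.9
gripper_force: 61.0
```

Request:
jog_arm --gripper '[0.2,0.2,0.2]' --pt "0 0 0" --pt "0 0 0" --pt "0 0 0" --twist '[0,0,0]'

```text
clock: 5.9
position: [571.5, 1.5, 99.8]
eef_rot: [0.002, 0.791, 0.611, 0.001]
wrist_force: [-0.1, -0.6, -3.0]
grip_width: 35.2
gripper_force: 61.0
```

Run:
```python
from h import *
snap('wrist','w4'); rel(565.5,1,51,-.254)
snap('side','d4'); 
a=cv2.resize(cv2.imread('pics/w4.png')[30:330,130:390],(520,600),interpolation=cv2.INTER_CUBIC)
b=cv2.resize(cv2.imread('pics/d4.png')[160:260,240:310],(280,400),interpolation=cv2.INTER_CUBIC)
cv2.imwrite('pics/w4b.png',np.hstack([a,np.vstack([b,np.zeros((200,280,3),np.uint8)])]))
```

```text
wrist ['color', 'vfov', 'cx', 'cy', 'cam_to_world'] 70.83031148540404 258.6071897928952 187.25886446472873 [[0.968, 0.244, 0.062, 587.238], [-0.252, 0.934, 0.254, 65.434], [0.004, -0.261, 0.965, 243.087], [0.0, 0.0, 0.0, 1.0]] {}
pos [571.3   1.4  99.6] tooly -0.255 -> off [-1.9 -5.7 48.6] twist -0.001 grip 35.71543021294949 61.04394064284861 j6 0.05002851759354011
side ['color', 'vfov', 'cx', 'cy', 'cam_to_world'] 57.74999104344368 249.48796472675505 190.88445134574906 [[0.858, 0.324, -0.398, 122.709], [-0.512, 0.512, -0.69, -672.703], [-0.02, 0.796, 0.605, 700.848], [0.0, 0.0, 0.0, 1.0]] {}
```

View pics/w4b.png

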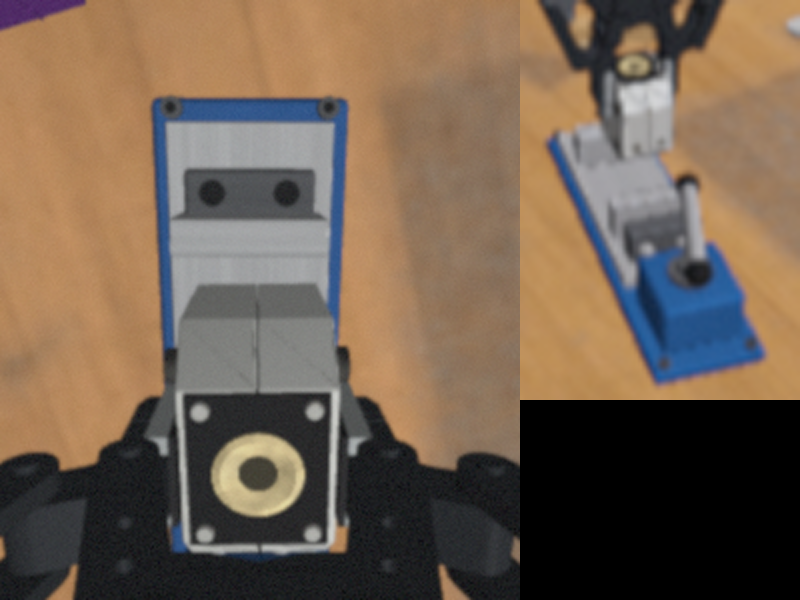

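The mould hangs over the bed. The rear jaw is at (172–328,218–255), centred at u=250, and the mould is centred at u=258. I'll compute the fine offsets.

Run:
```python
from h import *
q=lambda u,v,z:onz('w4',u/2+130,v/2+30,z)
s=sense();yaw=1.317;ex=np.array([np.cos(yaw),np.sin(yaw)]);ey=np.array([-ex[1],ex[0]])
b0=np.array([566.56,2.33])
def v(u,vv,z):
  p=q(u,vv,z)[:2]-b0; return np.round([p@ex,p@ey],1)
zt=s['position'][2]-31+65
for n,p in dict(rearback=(250,219,52),rear252_52=(250,252,52),rear256_47=(250,256,47),rear256_20=(250,256,20),end=(250,99,4),jl=(172,220,52),jr=(328,220,52),top=(258,474,zt),edgefar=(258,392,zt),bevel=(258,318,zt-14),farfoot=(258,285,zt-51)).items(): print(n,v(*p))
def pr(f,vx,vy,z):
  p=b0+vx*ex+vy*ey; return np.round(proj(f,[*p,z]),1)
# side image predicted for sliding jaw
print(zt,s['position'],(s['position'][:2]-b0)@ex)
```

```text
rearback [49.1 -2.4]
rear252_52 [37.5 -2.4]
rear256_47 [35.3 -2.3]
rear256_20 [31.  -2.1]
end [93.9 -2.2]
jl [48.8 24.9]
jr [ 48.7 -29.7]
top [-1.3 -4.7]
edgefar [19.  -4.8]
bevel [31.9 -4.8]
farfoot [32. -5.]
133.3396344362431 [571.04451828   1.42952198  99.33963444] 0.2543426821512279
```

Request:
jog_arm --gripper '[0.2,0.2,0.2,0.2,0.2]' --pt "0 -2.5 0" --pt "0 -2.5 10" --pt "0 -2.5 20" --pt "0 -2.5 30" --pt "0 -2.5 38" --twist '[0,0,0,0,0]'

```text
clock: 6.5
position: [566.4, 2.6, 57.6]
eef_rot: [-0.001, 0.791, 0.611, -0.001]
wrist_force: [-0.3, 0.4, -4.2]
grip_width: 35.8
gripper_force: 61.3
```

Request:
jog_arm --gripper '[0.2,0.2,0.2,0.2,0.2]' --pt "0 0 2" --pt "0 0 4" --pt "0 0 6" --pt "0 0 7" --pt "0 0 7" --twist '[0,0,0,0,0]'

```text
clock: 7.0
position: [567.4, 2.4, 52.4]
eef_rot: [0.0, 0.791, 0.611, 0.0]
wrist_force: [1.1, -0.3, -3.9]
grip_width: 35.5
gripper_force: 61.3
```

Request:
jog_arm --gripper '[0.2,0.2,0.2,0.2]' --pt "0 0 1" --pt "0 0 1" --pt "0 0 2" --pt "0 0 2" --twist '[0,0,0,0]'

```text
clock: 7.4
position: [567.6, 2.3, 52.0]
eef_rot: [0.0, 0.791, 0.612, 0.0]
wrist_force: [-4.8, 0.2, 11.8]
grip_width: 35.9
gripper_force: 63.2
```

Run:
```python
from h import *
s=sense();print(s['position'],s['wrist_force'],s['wrist_torque'])
```

```text
[567.60630705   2.33222011  52.02923587] [-4.81789481  0.16852892 11.76471762] [0.24997635 1.20237634 0.0330782 ]
```

Contact came at the expected height, so the mould is on the bed. I'll release and lift clear.

Request:
jog_arm --gripper '[0.6,0.6,0.6,0.6,0.6]' --pt "0 0 -1" --pt "0 0 -1" --pt "0 0 -1" --pt "0 0 -1" --pt "0 0 -1" --twist '[0,0,0,0,0]'

```text
clock: 7.9
position: [567.2, 2.4, 51.1]
eef_rot: [-0.0, 0.791, 0.611, -0.0]
wrist_force: [0.6, 0.8, 0.2]
grip_width: 51.1
gripper_force: 0.0
```

Request:
jog_arm --gripper '[0.6,0.6,0.6,0.6,0.6]' --pt "0 0 -20" --pt "0 0 -50" --pt "-20 0 -90" --pt "-40 0 -120" --pt "-60 0 -130" --twist '[0,0,0,0,0]'

```text
clock: 8.4
position: [554.0, -56.7, 185.3]
eef_rot: [0.003, 0.791, 0.612, 0.002]
wrist_force: [-0.1, 0.3, 0.0]
grip_width: 50.9
gripper_force: 0.0
```

Request:
jog_arm --gripper '[0.6,0.6]' --pt "0 0 0" --pt "0 0 0" --twist '[0,0]'

```text
clock: 8.6
position: [551.9, -55.6, 181.1]
eef_rot: [-0.0, 0.792, 0.611, 0.0]
wrist_force: [0.2, 0.3, -1.0]
grip_width: 51.2
gripper_force: 0.0
```

Run:
```python
from h import *
snap('wrist','w5'); rel(534,-124,120,-.55); print(sense()['wrist_torque'])
cv2.imwrite('pics/w5b.png',cv2.resize(cv2.imread('pics/w5.png')[0:300,80:480],(800,600),interpolation=cv2.INTER_CUBIC))
```

```text
wrist ['color', 'vfov', 'cx', 'cy', 'cam_to_world'] 70.83031148540404 258.6071897928952 187.25886446472873 [[0.967, 0.244, 0.066, 568.352], [-0.253, 0.934, 0.253, 8.119], [-0.0, -0.261, 0.965, 324.362], [0.0, 0.0, 0.0, 1.0]] {}
pos [551.6 -55.1 180.4] tooly -0.255 -> off [-71.1   0.5  60.3] twist 0.295 grip 51.62561329762386 0.0 j6 -0.05871600343150415
[ 0.00151114 -0.05880529  0.0269665 ]
```

View pics/w5b.png

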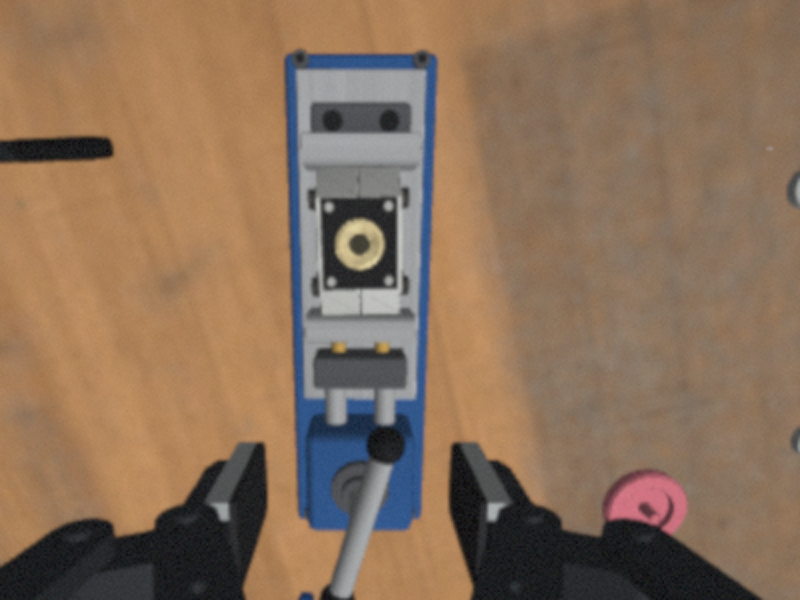

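The mould stands seated and square between the jaws, with its top ring at (359,243). The T-bar runs from the ball at (385,444) to about (340,590).

Run:
```python
from h import *
q=lambda u,v,z:onz('w5',u/2+80,v/2,z)
a=q(385,444,94);print('ball',a)
# bar edges: centre line points
for A,B in(((379,470),(345,580)),((385,444),(342,590))):
  d=q(*A,94)-q(*B,94);print(np.arctan2(d[1],d[0]))
yaw=1.317;ex=np.array([np.cos(yaw),np.sin(yaw)])
for by in(1.02,1.05):print('mid from ball',a[:2]-37.5*np.array([np.cos(by),np.sin(by)]),a[:2]-42*np.array([np.cos(by),np.sin(by)]))
print('collar',q(360,487,58)); ey=np.array([-ex[1],ex[0]])
b=np.array([566.56,2.33])-1.1*ex-2.3*ey; print('bed',b,'t',b-130*ex)
m=q(359,243,85)[:2];print('mould in bed',(m-b)@ex,(m-b)@ey)
```

```text
ball [556.48889973 -87.31740898  94.        ]
1.0479539333645962
1.0597024953463934
mid from ball [ 536.86267655 -119.2714598 ] [ 534.50752977 -123.1059459 ]
mid from ball [ 537.82998543 -119.84577994] [ 535.59091572 -123.74918445]
collar [ 535.53693374 -123.07292302   58.        ]
bed [568.51013377   0.68775207] t [ 535.86967192 -125.14785597]
mould in bed 1.0379587664182937 1.3105245357622584
```

Request:
jog_arm --gripper '[0.6,0.6,0.6,0.6,0.6]' --pt "-18 0 0" --pt "-36 1 0" --pt "-54 1 0" --pt "-71 2 0" --pt "-71 2 0" --twist '[-0.145,-0.29,-0.435,-0.58,-0.72]'

```text
clock: 9.15
position: [535.4, -125.3, 179.7]
eef_rot: [-0.001, 0.523, 0.852, -0.0]
wrist_force: [-0.5, 0.0, 0.1]
grip_width: 51.0
gripper_force: 0.0
```

Request:
jog_arm --gripper '[0.6,0.6,0.6,0.6,0.6]' --pt "0 0 0" --pt "0 0 0" --pt "0 0 0" --pt "0 0 0" --pt "0 0 0" --twist '[-0.145,-0.29,-0.435,-0.58,-0.72]'

```text
clock: 9.65
position: [535.6, -123.4, 179.7]
eef_rot: [-0.001, 0.188, 0.982, 0.001]
wrist_force: [-0.4, 0.2, -0.3]
grip_width: 51.3
gripper_force: 0.0
```

Request:
jog_arm --gripper '[0.6,0.6,0.6,0.6,0.6]' --pt "0 0 0" --pt "0 0 0" --pt "0 0 0" --pt "0 0 0" --pt "0 0 0" --twist '[-0.145,-0.29,-0.435,-0.58,-0.72]'

```text
clock: 10.15
position: [535.6, -123.4, 179.7]
eef_rot: [-0.001, -0.17, 0.985, 0.001]
wrist_force: [0.4, 0.5, -0.3]
grip_width: 51.5
gripper_force: 0.0
```

Request:
jog_arm --gripper '[0.6,0.6,0.6,0.6,0.6]' --pt "0 0 10" --pt "0 0 20" --pt "0 0 30" --pt "0 0 40" --pt "0 0 50" --twist '[-0.145,-0.29,-0.435,-0.58,-0.705]'

```text
clock: 10.65
position: [535.5, -123.4, 129.3]
eef_rot: [-0.001, -0.499, 0.866, 0.001]
wrist_force: [-0.3, -1.1, -0.1]
grip_width: 51.1
gripper_force: 0.0
```

Request:
jog_arm --gripper '[0.6,0.6]' --pt "0 0 0" --pt "0 0 0" --twist '[0,0]'

```text
clock: 10.85
position: [535.7, -123.9, 130.4]
eef_rot: [-0.001, -0.495, 0.869, 0.001]
wrist_force: [-0.4, 0.1, -0.5]
grip_width: 51.0
gripper_force: 0.0
```

Run:
```python
from h import *
snap('wrist','w6'); rel(535.5,-124,75,-.53+np.pi)
cv2.imwrite('pics/w6b.png',cv2.resize(cv2.imread('pics/w6.png')[84:384,80:480],(800,600),interpolation=cv2.INTER_CUBIC))
```

```text
wrist ['color', 'vfov', 'cx', 'cy', 'cam_to_world'] 70.83031148540404 258.6071897928952 187.25886446472873 [[-0.861, -0.491, -0.132, 501.782], [0.509, -0.83, -0.228, -181.555], [0.002, -0.263, 0.965, 273.637], [0.0, 0.0, 0.0, 1.0]] {}
pos [ 536.1 -124.2  131. ] tooly 2.608 -> off [ 0.2  0.6 56. ] twist -0.004 grip 51.215548368951886 0.0 j6 -3.051230650512705
```

View pics/w6b.png

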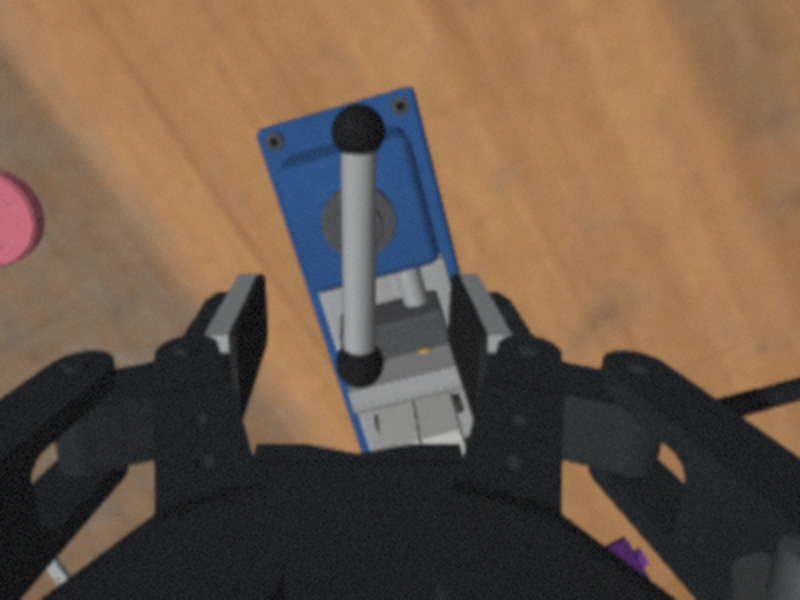

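The bar lies straight between the fingers at u=359, with its balls at (358,130) and (360,362). I'll descend and grip it.

Request:
jog_arm --gripper '[0.6,0.6,0.6,0.6,0.6]' --pt "0 0.5 15" --pt "0 0.5 30" --pt "0 0.5 45" --pt "0 0.5 56" --pt "0 0.5 56" --twist '[0,0,0,0,0]'

```text
clock: 11.4
position: [533.9, -123.8, 72.6]
eef_rot: [-0.001, -0.496, 0.868, 0.002]
wrist_force: [-0.2, 0.1, -0.4]
grip_width: 51.3
gripper_force: 0.0
```

Request:
jog_arm --gripper '[0,0,0,0,0]' --pt "0 0 0" --pt "0 0 0" --pt "0 0 0" --pt "0 0 0" --pt "0 0 0" --twist '[0,0,0,0,0]' --force 80

```text
clock: 11.9
position: [535.1, -124.2, 76.1]
eef_rot: [-0.0, -0.497, 0.868, 0.001]
wrist_force: [-4.7, 2.0, 5.6]
grip_width: 9.2
gripper_force: 78.2
```

Request:
jog_arm --gripper '[0,0,0,0]' --pt "0 0 0" --pt "0 0 0" --pt "0 0 0" --pt "0 0 0" --twist '[0,0,0,0]'

```text
clock: 12.3
position: [535.1, -124.2, 76.1]
eef_rot: [-0.0, -0.497, 0.868, 0.001]
wrist_force: [-5.4, 2.6, 5.6]
grip_width: 9.2
gripper_force: 78.2
```

```bash
cat >> h.py <<'E'
def tq():
    z=[]
    for i in range(4):
        s=sense(); z.append(s['wrist_torque'][2])
        if i<3: grab_frame('wrist')
    rel(535.5,-124,75,0); print('T',np.round(z,3),'F',s['wrist_force'].round(1),'tau',s['wrist_torque'].round(3))
E
python3 -c "
from h import *
tq()"
```

```text
pos [ 535.1 -124.2   76.1] tooly 2.61 -> off [-0.4 -0.2  1.1] twist 2.61 grip 9.732699880767402 78.21294955909252 j6 -3.054347000423176
T [ 0.053  0.031 -0.002  0.081] F [-5.1  2.7  5.1] tau [0.412 0.842 0.081]
```

Request:
jog_arm --gripper '[0,0,0,0,0]' --pt "0 0 0" --pt "0 0 0" --pt "0 0 0" --pt "0 0 0" --pt "0 0 0" --twist '[0.1,0.2,0.3,0.4,0.5]'

```text
clock: 12.95
position: [535.2, -124.2, 76.1]
eef_rot: [-0.001, -0.265, 0.964, 0.0]
wrist_force: [-5.0, 1.5, 5.0]
grip_width: 9.2
gripper_force: 78.5
```

```bash
python3 -c "
from h import *
tq()"
```

```text
pos [ 535.2 -124.2   76.1] tooly 2.109 -> off [-0.4  0.   1.1] twist 2.109 grip 9.555118557674803 78.25959272682667 j6 -2.55336570838071
T [ 0.336 -0.098 -0.218 -0.235] F [-4.4  2.8  4.6] tau [ 0.397  0.772 -0.235]
```

Request:
jog_arm --gripper '[0,0,0,0,0]' --pt "0 0 0" --pt "0 0 0" --pt "0 0 0" --pt "0 0 0" --pt "0 0 0" --twist '[0.06,0.12,0.18,0.24,0.3]'

```text
clock: 13.6
position: [535.2, -124.3, 76.1]
eef_rot: [-0.001, -0.119, 0.993, 0.0]
wrist_force: [-5.2, 1.2, 5.1]
grip_width: 9.4
gripper_force: 78.6
```

```bash
cat >> h.py <<'E'
def t1():
    s=sense();q=s['eef_rot'];M=Ro.from_quat([q[1],q[2],q[3],q[0]]).as_matrix()
    print('clk',s['clock'],'turned',round((2.61-np.arctan2(M[1,1],M[0,1]))%6.283,3),'Tz',s['wrist_torque'].round(3),s['wrist_force'].round(1),'j6v',s['qvel'][5].round(3))
E
python3 -c "
from h import *
t1()"
```

```text
clk 13.6 turned 0.802 Tz [0.397 0.737 0.245] [-5.2  1.2  5.1] j6v 0.597
```

Request:
jog_arm --gripper '[0,0,0,0,0]' --pt "0 0 0" --pt "0 0 0" --pt "0 0 0" --pt "0 0 0" --pt "0 0 0" --twist '[0.02,0.04,0.06,0.08,0.1]'

```text
clock: 14.1
position: [535.2, -124.3, 76.1]
eef_rot: [-0.001, -0.07, 0.998, 0.0]
wrist_force: [-4.6, 1.5, 5.3]
grip_width: 9.2
gripper_force: 78.4
```

```bash
python3 -c "
from h import *
t1()"
```

```text
clk 14.1 turned 0.9 Tz [0.312 0.695 0.328] [-4.6  1.5  5.3] j6v 0.198
```

Request:
jog_arm --gripper '[0,0,0,0,0]' --pt "0 0 0" --pt "0 0 0" --pt "0 0 0" --pt "0 0 0" --pt "0 0 0" --twist '[0.02,0.04,0.06,0.08,0.1]'

```text
clock: 14.6
position: [535.2, -124.3, 76.1]
eef_rot: [-0.001, -0.02, 1.0, 0.0]
wrist_force: [-4.9, 1.6, 6.2]
grip_width: 9.7
gripper_force: 78.4
```

```bash
python3 -c "
from h import *
t1()"
```

```text
clk 14.6 turned 1.0 Tz [0.312 0.654 0.353] [-4.9  1.6  6.2] j6v 0.199
```

Request:
jog_arm --gripper '[0,0,0,0,0]' --pt "0 0 0" --pt "0 0 0" --pt "0 0 0" --pt "0 0 0" --pt "0 0 0" --twist '[0.02,0.04,0.06,0.08,0.1]'

```text
clock: 15.1
position: [535.2, -124.3, 76.2]
eef_rot: [-0.001, 0.03, 1.0, 0.0]
wrist_force: [-5.6, 2.2, 5.9]
grip_width: 9.5
gripper_force: 78.5
```

```bash
python3 -c "
from h import *
t1()"
```

```text
clk 15.1 turned 1.1 Tz [0.353 0.727 0.28 ] [-5.6  2.2  5.9] j6v 0.199
```

Request:
jog_arm --gripper '[0,0,0,0,0]' --pt "0 0 0" --pt "0 0 0" --pt "0 0 0" --pt "0 0 0" --pt "0 0 0" --twist '[0.02,0.04,0.06,0.08,0.1]'

```text
clock: 15.6
position: [535.2, -124.4, 76.1]
eef_rot: [-0.001, 0.08, 0.997, -0.0]
wrist_force: [-5.1, 1.8, 5.8]
grip_width: 9.3
gripper_force: 78.5
```

```bash
python3 -c "
from h import *
t1()"
```

```text
clk 15.6 turned 1.2 Tz [0.345 0.72  0.334] [-5.1  1.8  5.8] j6v 0.197
```

Request:
jog_arm --gripper '[0,0,0,0,0]' --pt "0 0 0" --pt "0 0 0" --pt "0 0 0" --pt "0 0 0" --pt "0 0 0" --twist '[0.02,0.04,0.06,0.08,0.1]'

```text
clock: 16.1
position: [535.2, -124.4, 76.1]
eef_rot: [-0.001, 0.13, 0.992, -0.0]
wrist_force: [-4.6, 1.5, 3.8]
grip_width: 9.2
gripper_force: 78.5
```

```bash
python3 -c "
from h import *
t1()"
```

```text
clk 16.1 turned 1.3 Tz [0.341 0.67  0.341] [-4.6  1.5  3.8] j6v 0.199
```

Request:
jog_arm --gripper '[0,0,0,0,0]' --pt "0 0 0" --pt "0 0 0" --pt "0 0 0" --pt "0 0 0" --pt "0 0 0" --twist '[0.02,0.04,0.06,0.08,0.1]'

```text
clock: 16.6
position: [535.2, -124.4, 76.2]
eef_rot: [-0.0, 0.179, 0.984, -0.0]
wrist_force: [-3.1, 0.5, 5.4]
grip_width: 9.1
gripper_force: 78.5
```

```bash
python3 -c "
from h import *
t1()"
```

```text
clk 16.6 turned 1.4 Tz [0.253 0.741 0.374] [-3.1  0.5  5.4] j6v 0.199
```

Request:
jog_arm --gripper '[0,0,0,0,0]' --pt "0 0 0" --pt "0 0 0" --pt "0 0 0" --pt "0 0 0" --pt "0 0 0" --twist '[0.02,0.04,0.06,0.08,0.1]'

```text
clock: 17.1
position: [535.2, -124.4, 76.1]
eef_rot: [-0.001, 0.228, 0.974, -0.0]
wrist_force: [-5.0, 1.4, 5.3]
grip_width: 9.4
gripper_force: 78.5
```

```bash
python3 -c "
from h import *
t1()"
```

```text
clk 17.1 turned 1.5 Tz [0.302 0.737 0.337] [-5.   1.4  5.3] j6v 0.199
```

Request:
jog_arm --gripper '[0,0,0,0,0]' --pt "0 0 0" --pt "0 0 0" --pt "0 0 0" --pt "0 0 0" --pt "0 0 0" --twist '[0.02,0.04,0.06,0.08,0.1]'

```text
clock: 17.6
position: [535.2, -124.4, 76.1]
eef_rot: [-0.0, 0.277, 0.961, -0.0]
wrist_force: [-4.2, 2.0, 4.8]
grip_width: 9.3
gripper_force: 78.6
```

```bash
python3 -c "
from h import *
t1()"
```

```text
clk 17.6 turned 1.6 Tz [0.246 0.702 0.357] [-4.2  2.   4.8] j6v 0.197
```

Request:
jog_arm --gripper '[0,0,0,0,0]' --pt "0 0 0" --pt "0 0 0" --pt "0 0 0" --pt "0 0 0" --pt "0 0 0" --twist '[0.02,0.04,0.06,0.08,0.1]'

```text
clock: 18.1
position: [535.2, -124.4, 76.1]
eef_rot: [-0.001, 0.324, 0.946, -0.0]
wrist_force: [-5.3, 1.4, 5.7]
grip_width: 9.5
gripper_force: 78.6
```

```bash
python3 -c "
from h import *
t1()"
```

```text
clk 18.1 turned 1.7 Tz [0.244 0.698 0.314] [-5.3  1.4  5.7] j6v 0.199
```

Request:
jog_arm --gripper '[0,0,0,0,0]' --pt "0 0 0" --pt "0 0 0" --pt "0 0 0" --pt "0 0 0" --pt "0 0 0" --twist '[0.02,0.04,0.06,0.08,0.1]'

```text
clock: 18.6
position: [535.2, -124.5, 76.1]
eef_rot: [-0.0, 0.371, 0.929, -0.0]
wrist_force: [-5.8, 0.7, 5.6]
grip_width: 9.8
gripper_force: 78.6
```

```bash
python3 -c "
from h import *
t1()"
```

```text
clk 18.6 turned 1.8 Tz [0.193 0.721 0.341] [-5.8  0.7  5.6] j6v 0.199
```

Request:
jog_arm --gripper '[0,0,0,0,0]' --pt "0 0 0" --pt "0 0 0" --pt "0 0 0" --pt "0 0 0" --pt "0 0 0" --twist '[0.02,0.04,0.06,0.08,0.1]'

```text
clock: 19.1
position: [535.2, -124.5, 76.1]
eef_rot: [-0.0, 0.417, 0.909, -0.0]
wrist_force: [-6.3, 0.8, 5.3]
grip_width: 9.3
gripper_force: 78.7
```

```bash
python3 -c "
from h import *
t1()"
```

```text
clk 19.1 turned 1.9 Tz [0.225 0.755 0.361] [-6.3  0.8  5.3] j6v 0.199
```

Request:
jog_arm --gripper '[0,0,0,0,0]' --pt "0 0 0" --pt "0 0 0" --pt "0 0 0" --pt "0 0 0" --pt "0 0 0" --twist '[0.02,0.04,0.06,0.08,0.1]'

```text
clock: 19.6
position: [535.2, -124.5, 76.1]
eef_rot: [-0.0, 0.462, 0.887, -0.0]
wrist_force: [-5.4, 1.0, 5.0]
grip_width: 9.6
gripper_force: 78.8
```

```bash
python3 -c "
from h import *
t1()"
```

```text
clk 19.6 turned 2.0 Tz [0.206 0.711 0.458] [-5.4  1.   5. ] j6v 0.199
```

Request:
jog_arm --gripper '[0,0]' --pt "0 0 0" --pt "0 0 0" --twist '[0.02,0.04]'

```text
clock: 19.8
position: [535.2, -124.5, 76.2]
eef_rot: [-0.0, 0.48, 0.877, -0.0]
wrist_force: [-4.7, 1.0, 5.8]
grip_width: 9.1
gripper_force: 78.8
```

```bash
python3 -c "
from h import *
t1()"
```

```text
clk 19.8 turned 2.04 Tz [0.169 0.779 0.424] [-4.7  1.   5.8] j6v 0.198
```

Request:
jog_arm --gripper '[0,0]' --pt "0 0 0" --pt "0 0 0" --twist '[0.02,0.04]'

```text
clock: 20.0
position: [535.1, -124.5, 76.2]
eef_rot: [-0.0, 0.497, 0.868, -0.0]
wrist_force: [-5.7, 0.8, 4.8]
grip_width: 9.5
gripper_force: 78.9
```

```bash
python3 -c "
from h import *
t1()"
```

```text
clk 20.0 turned 2.08 Tz [0.211 0.766 0.492] [-5.7  0.8  4.8] j6v 0.196
```

Request:
jog_arm --gripper '[0,0]' --pt "0 0 0" --pt "0 0 0" --twist '[0.02,0.04]'

```text
clock: 20.2
position: [535.1, -124.5, 76.1]
eef_rot: [-0.0, 0.514, 0.858, -0.0]
wrist_force: [-5.8, 0.2, 5.1]
grip_width: 9.4
gripper_force: 78.9
```

```bash
python3 -c "
from h import *
t1()"
```

```text
clk 20.2 turned 2.119 Tz [0.175 0.753 0.473] [-5.8  0.2  5.1] j6v 0.199
```

Request:
jog_arm --gripper '[0,0]' --pt "0 0 0" --pt "0 0 0" --twist '[0.02,0.04]'

```text
clock: 20.4
position: [535.1, -124.5, 76.1]
eef_rot: [-0.0, 0.531, 0.847, -0.0]
wrist_force: [-5.0, 0.4, 4.7]
grip_width: 9.5
gripper_force: 79.0
```

```bash
python3 -c "
from h import *
t1()"
```

```text
clk 20.4 turned 2.159 Tz [0.203 0.798 0.479] [-5.   0.4  4.7] j6v 0.198
```

Request:
jog_arm --gripper '[0,0]' --pt "0 0 0" --pt "0 0 0" --twist '[0.02,0.04]'

```text
clock: 20.6
position: [535.1, -124.5, 76.1]
eef_rot: [-0.0, 0.548, 0.836, -0.0]
wrist_force: [-5.2, 1.7, 5.1]
grip_width: 9.7
gripper_force: 79.1
```

```bash
python3 -c "
from h import *
t1()"
```

```text
clk 20.6 turned 2.199 Tz [0.142 0.767 0.537] [-5.2  1.7  5.1] j6v 0.199
```

The moment is about 0.17 N m above free running, so I'll let go and retreat upward.

Request:
jog_arm --gripper '[0,0.5,0.5,0.5,0.5]' --pt "0 0 0" --pt "0 0 0" --pt "0 0 0" --pt "0 0 0" --pt "0 0 0" --twist '[0,0,0,0,0]'

```text
clock: 21.1
position: [535.9, -124.7, 75.4]
eef_rot: [0.0, 0.548, 0.836, 0.0]
wrist_force: [-0.0, 0.1, 0.1]
grip_width: 43.0
gripper_force: 0.0
```

Request:
jog_arm --gripper '[0.5,0.5,0.5,0.5,0.5]' --pt "0 0 -20" --pt "0 0 -50" --pt "0 0 -90" --pt "0 0 -120" --pt "0 0 -120" --twist '[0,0,0,0,0]'

```text
clock: 21.6
position: [538.7, -125.9, 200.7]
eef_rot: [0.005, 0.548, 0.836, 0.001]
wrist_force: [0.7, 0.5, 0.1]
grip_width: 42.4
gripper_force: 0.0
```

Run:
```python
from h import *
snap('side','d9');snap('scene','e9');t1()
b=cv2.resize(cv2.imread('pics/d9.png')[170:270,230:320],(400,444),interpolation=cv2.INTER_CUBIC)
a=cv2.resize(cv2.imread('pics/e9.png')[170:270,220:310],(400,444),interpolation=cv2.INTER_CUBIC)
cv2.imwrite('pics/f9.png',np.hstack([a,b]))
```

```text
side ['color', 'vfov', 'cx', 'cy', 'cam_to_world'] 57.74999104344368 249.48796472675505 190.88445134574906 [[0.858, 0.324, -0.398, 122.709], [-0.512, 0.512, -0.69, -672.703], [-0.02, 0.796, 0.605, 700.848], [0.0, 0.0, 0.0, 1.0]] {}
scene ['color', 'vfov', 'cx', 'cy', 'cam_to_world'] 57.881863029814504 254.2488263462226 191.03424109227097 [[0.44, 0.621, -0.649, -43.122], [-0.898, 0.305, -0.317, -263.735], [0.001, 0.722, 0.692, 729.417], [0.0, 0.0, 0.0, 1.0]] {}
clk 21.7 turned 2.2 Tz [-0.014  0.005  0.05 ] [-0.  -0.1 -1.3] j6v 0.0
```

View pics/f9.png

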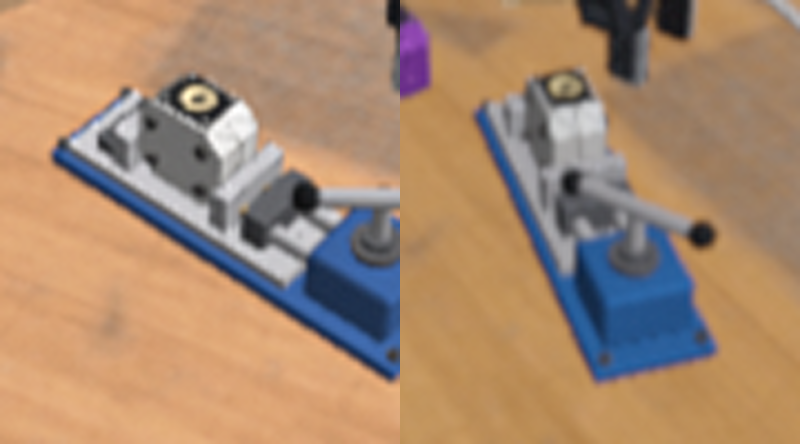

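The mould stands upright between both jaws at (200,135) in the left half of the crop. The handle has been turned and the gripper is clear.

```bash
python3 -c "
from station import *
print(close_job())"
```

```text
the job is handed in; nothing more can be done
None
```

The job is handed in, with no verdict shown: the mould stands upright and square between the vise jaws, clamped at an estimated 44 N (moment about 0.17 N m above free running), the gripper clear and the bystanders untouched.

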